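Trim a camera sled on the balance saddle

ROBOT

A 6-joint arm with a two-finger parallel gripper is mounted at the origin on a cart in front of the work surface, level with it; the furniture and walls round the work are solid. World frame = base frame: x ahead of the robot, y to its left, z up, the work surface at z = 0. Lengths are in m, angles in rad, forces in N, time in s.
With the tool pointing down it reaches from about 0.275 to 0.725 m from the base axis. Payload 5.6 kg.
Tool frame: the origin (TCP) lies at the centre of the arm's flange, where the gripper is bolted on; the fingertips stand 173 mm ahead of it and the grasp point (between the pads) lies 155 mm ahead of it; z points along the fingers, y is the line along which they close (so a half turn about z gives the same grasp; the last joint's range is limited). The gripper opens to 85 mm and grips with 20 to 120 N. Pads are 22 mm wide; open, the fingers measure 114 mm over their backs; the gripper's body (76 mm by 85 mm) begins 54 mm behind the grasp point. The pads swing forward as they close: fully open they stand 13 mm farther back than shut.
Start: joints at [1.395, 0.255, 0.108, 0, -1.424, -0.285], TCP at [0.245, 0.493, 0.405] pointing down, gripper open.
Joint ranges: [-2.95, 2.95], [-1.21, 1.97], [-1.09, 1.5], [-2.87, 1.71], [-2.94, -0.07], [-3.05, 3.05]. Speed limits (rad/s): [2.57, 2.57, 3.14, 3.14, 3.14, 3.14].

INTERFACE

Orientations are given as a 3x3 rotation matrix whose columns are the frame's x, y, z axes.
In Python, from station import manip gives the robot as it stands.
- The arm moves only by the tool play_rows, never from a script. Its argument "deltas" is one flat list of numbers, 4 for each row, row after row: the shift along the tool's x, y, z in units of 0.04 m (1.0 is 0.04 m), then the turn about the tool's z in units of 6 degrees (1.0 is 6 degrees). In form: [tx, ty, tz, spin, tx, ty, tz, spin, ...]. A call has 1 to 12 rows; each row shifts and turns the commanded pose from where the row before left it, along the tool's axes as they then stand; what a row does not reach is not made up. A row lasts 1/10 s, in which the tool goes at most 50 mm and 8.59 degrees, less where a joint would pass 70% of its speed; a pose out of reach is approached as far as the arm can. A call with a number of a shift or a turn outside -1 to 1 is refused whole. A call with a gripper value outside its range is refused whole. "gripper" is the opening, from 0 (shut) to 1 (fully open), set as the call begins (left out, the last holds). The fingers move at their own pace and stop on an object; "force" is the grip in N (left out, the last holds). Time passes only in rows, so rows that do not move let the fingers close. It gives the time, the measured TCP pose, the force, the opening and the grip force at its end, in the units of the state.
- manip.get_obs(): the state, without advancing time (a new reading comes with each control period).
- manip.get_image(name): name is "scene" or "top"; returns (picture, depth): 420x560x3 uint8, blue, green, red; 420x560 float32, m along the optical axis (not along the pixel's ray), 0 where there is no reading.
- manip.camera_model(name): a dict with "K" (3x3 intrinsics, pixels), "dist" ([k1, k2, p1, p2, k3] as OpenCV has them; the pictures are not rectified), "cam_to_world" (4x4, takes a point from camera to world coordinates). Camera axes: x right, y down, z forward; pixel columns grow to the right and rows downward; lengths in m; the calibration is good to about 2 mm. A picture is of the moment at which its call begins. camera_model takes no time and is no camera call.
- manip.hand_in(): hands the job in; it is judged then, once.
The state is a dict: "time_s": time; "q": joint angles; "qvel": joint speeds; "effort": joint torques, N m; "ee_pos": TCP position; "orientation": TCP orientation; "wrist_force": force on the tool from outside, world axes, zero at the start; "moment": the same for the moment, N m; "width": opening from 0.0 (shut) to 1.0 (fully open); "gripper_force": force on a finger pad.
Only numpy, scipy, OpenCV 4.12 (cv2) and the standard library are available. Lean on these libraries where they do the work, as an engineer would, in place of code of your own. Each camera call takes 0.05 s, during which the arm holds its last target. There are 200 camera calls.

TASK

Fit the loose battery into the channel of the camera drone's payload sled, lying flat between the two side rails, and trim the sled's balance: shift the battery along the channel until the sled, sitting on the half-round saddle of the balance stand, floats level on its own, clear of both rubber rests. Leave it balancing there at rest, still square on the saddle with its yellow pivot marks over the saddle's crest. Do not let the sled fall off the stand, and leave the other things on the bench where they lie.

Things in the scene. Friction and masses are not known exactly. Their poses are not given: they have to be found in the camera images.
- balance_stand: fixed aluminium stand, base 280 (x) x 84 (y) x 12 mm on the bench, origin under its middle. Across its middle a dark half-round saddle with a rubber face, and at either end a slim rubber-topped rest that catches the sled when it tips by about 0.13 rad
- saddle_crest (a point): middle of the saddle's crest line, 72 mm above the bench; axes parallel to the stand's. The saddle is part of a cylinder of 60 mm radius whose axis lies along the stand's y, 60 mm long
- camera_side_rest (a point): top of the rest at the stand's -x end, 108 mm from the saddle's crest and 15 mm lower, 20 mm across; its twin stands as far to the +x side
- payload_sled: loose black sled on the saddle, plate 280 (x) x 74 (y) x 5 mm, z up; origin under the plate's middle, between the yellow pivot marks. About 0.5 kg, hidden factor 0.75 to 1.3. Centre of mass alone 34 mm to -x, so it starts tipped, camera end (-x) down. Camera head x -144 to -80 mm, 38 mm over the plate; grey cover x -70 to -30 mm, 10 mm over it. Rocks for about 1 s after a touch
- channel_floor (a point): on the sled plate's upper face, 55 mm to +x of the pivot marks, on the middle line; axes as the sled's. The battery channel: two aluminium rails from x -26 to +140 mm of the sled's origin, 10 mm high over the plate, 56 mm apart inside, with a 7 mm high stop at x 135 to 140 mm
- battery: loose light grey hard-case pack with orange band, 75 (x) x 50 (y) x 38 (z) mm, alike at both ends, origin under its middle, flat on the bench. About 0.35 kg, hidden factor 0.75 to 1.25. Slides in the channel at about 2 N. Balances 28 to 88 mm to +x of the sled's origin, as the masses are; the free sled leans 0.006 to 0.012 rad per mm off, heavy end down; beyond 11 to 20 mm it lies on a rest
- torque_driver: red and black screwdriver lying flat, 182 x 38 x 42 mm, a bystander in front; origin under its middle
- tweezers: steel tweezers lying flat, 122 x 15 x 9 mm, a bystander at the front left; origin under their middle
- screw_dish: round steel dish of screws, 73 mm across, 23 mm high, a bystander at the back; origin under its middle
- kapton_roll: amber tape roll lying flat, 72 mm across, 19 mm high, a bystander at the back; origin under its middle
- standoff_bin: small blue open bin, 99 x 120 x 52 mm, a bystander at the back left; origin under its middle
- flush_cutter: red-handled cutter lying flat, 146 x 55 x 12 mm, a bystander at the left; origin under its middle
Mind the look-alikes: they are no part of the job. There is more than one size of the battery; the one meant has the size given above.

How it is judged:
At the end, for the whole second after the job is handed in: The battery lies flat in the channel, within 6 mm of its middle line and square to 0.12 rad. The sled rests on the saddle alone, at rest and level within 0.04 rad (about 2 degrees), its pivot marks within 10 mm of the crest's middle along and across, square to the stand within 0.15 rad (angle between payload_sled's own z axis and vertical below 0.04 rad and x of payload_sled in the frame of saddle_crest between -0.01 and 0.01 m and y of payload_sled in the frame of saddle_crest between -0.01 and 0.01 m and z of payload_sled in the frame of saddle_crest between -0.003 and 0.004 m and angle between the x axis of payload_sled and the x axis of balance_stand, either way round below 0.15 rad and y of battery in the frame of payload_sled between -0.006 and 0.006 m and z of battery in the frame of payload_sled between 0.003 and 0.008 m and x of battery in the frame of payload_sled between 0 and 0.11 m and angle between the x axis of battery and the x axis of payload_sled, either way round below 0.12 rad and angle between the z axis of battery and the z axis of payload_sled, either way round below 0.04 rad and linear speed of each of payload_sled, battery below 0.02 m/s and angular speed of payload_sled below 0.15 rad/s); the robot touches nothing.
It fails at once if the sled falls off the stand (height (world z) of payload_sled below 0.055 m).
It fails at once if a bystander is moved by more than 30 mm (distance of any of torque_driver, tweezers, screw_dish, kapton_roll, standoff_bin, flush_cutter from where it was at the start of the episode above 0.03 m).
It also fails if it takes over 72 s, if anything falls off the work surface, if the arm or the gripper's body presses on something with over 40 N, if the wrist force passes 120 N, or if a joint passes its speed limit or range.

## Working session

There is one attempt and no reset: what is moved stays moved. The work goes in short steps, Python scripts to look and compute and a tool call to move; the robot and the scene stay as the last step left them, time stands still between calls to the robot, and variables do not carry over. Pictures are saved under pics/ and viewed, at most 10 in all, crops included, and the job is handed in when it is done.

Besides the shell and the picture viewer there is one more tool, called after "Emit:" as a command line: name --argument value ..., lists and objects as JSON in quotes. play_rows: Moves the arm, as the interface text tells. Shifts and turns lie within -1 to 1; 1 stands for 0.04 m of shift or 6 degrees of turn. Its arguments: {"type":"object","properties":{"deltas":{"type":"array"},"gripper":{"type":"number"},"force":{"type":"number"}},"required":["deltas"]}

```bash
mkdir -p pics; cat > h.py <<'E'
import numpy as np, cv2
from station import manip
def grab(n):
    im,d=manip.get_image(n); m=manip.camera_model(n)
    return im,d,np.array(m["K"]),np.array(m["dist"]),np.array(m["cam_to_world"])
def cloud(d,K,D,T):
    h,w=d.shape; u,v=np.meshgrid(np.arange(w),np.arange(h))
    p=cv2.undistortPoints(np.stack([u,v],-1).reshape(-1,1,2).astype(np.float32),K,D).reshape(h,w,2)
    P=np.concatenate([p,np.ones((h,w,1))],-1)*d[...,None]
    return P@T[:3,:3].T+T[:3,3]
E
python3 - <<'E'
from h import *
for n in("scene","top"):
    im,d,K,D,T=grab(n); cv2.imwrite(f"pics/{n}0.png",im); np.savez(f"{n}0.npz",im=im,d=d,K=K,D=D,T=T); print(n,K[0,0],T.round(3).tolist())
o=manip.get_obs();print(o["time_s"],o["ee_pos"],np.round(o["orientation"],3).tolist(),o["width"])
E
```

```text
scene 502.53617903080686 [[-0.898, -0.222, 0.381, 0.073], [-0.441, 0.448, -0.778, 1.263], [0.002, -0.866, -0.5, 0.64], [0.0, 0.0, 0.0, 1.0]]
top 379.05921621783506 [[-0.076, -0.975, 0.208, 0.325], [-0.997, 0.076, -0.011, 0.391], [-0.005, -0.209, -0.978, 0.901], [0.0, 0.0, 0.0, 1.0]]
0.1 [0.24442698 0.49252637 0.40389778] [[0.896, -0.445, -0.001], [-0.445, -0.896, -0.002], [0.0, 0.002, -1.0]] 1.003120290334798
```

View pics/scene0.png

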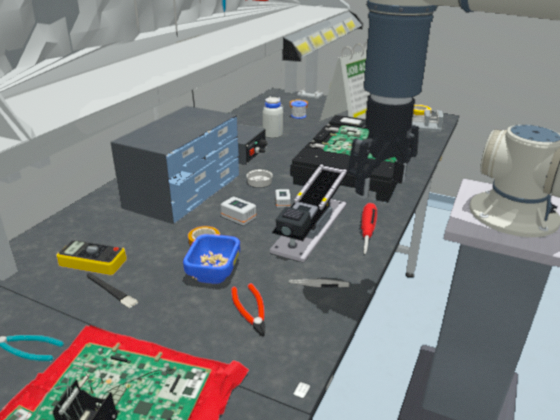

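View pics/top0.png

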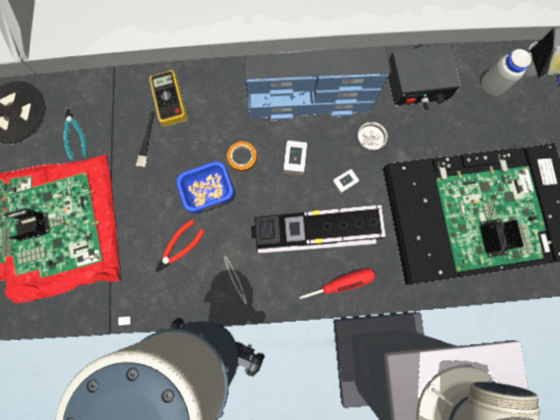

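The scene view shows the sled on its stand (scene 310,200; top 318,228), camera end left. There are two pale packs, A at top (295,156) / scene (238,210) and B at top (345,180) / scene (283,198). I'll measure both and check them in a crop.

```bash
python3 - <<'E'
from h import *
z=np.load("top0.npz"); im,d=z["im"],z["d"]; P=cloud(d,z["K"],z["D"],z["T"])
for nm,(u,v) in dict(A=(295,156),B=(345,180)).items():
    s=np.s_[v-26:v+26,u-26:u+26]; Q=P[s]; dd=d[s]
    m=(Q[...,2]>0.012)&(dd>0); n,l,st,c=cv2.connectedComponentsWithStats(m.astype(np.uint8)); k=l[26,26]
    q=Q[l==k]; top=np.median(q[:,2]); t=q[q[:,2]>top-.006]
    print(nm,"ztop",top.round(4),cv2.minAreaRect((t[:,:2]*1000).astype(np.float32)))
# sled / stand
s=np.s_[195:265,240:400]; Q=P[s]; I=im[s].astype(int)
hsv=cv2.cvtColor(im,cv2.COLOR_BGR2HSV)[s]
y=(hsv[...,0]>20)&(hsv[...,0]<35)&(hsv[...,1]>120)&(hsv[...,2]>120)
n,l,st,c=cv2.connectedComponentsWithStats(y.astype(np.uint8))
for k in range(1,n):
    if st[k,4]>3: print("yellow",c[k]+[240,195],st[k,4],np.median(Q[l==k],0).round(4))
b=(Q[...,2]>.006)&(Q[...,2]<.018); b=b
t=Q[b]; print("base",cv2.minAreaRect((t[:,:2]*1000).astype(np.float32)),len(t))
c=np.vstack([cv2.resize(im[130:265,240:400],None,fx=4,fy=4,interpolation=cv2.INTER_CUBIC)]); cv2.imwrite("pics/crop1.png",c)
E
```

```text
A ztop 0.038 ((623.159423828125, 328.30780029296875), (49.911216735839844, 74.65559387207031), 78.66111755371094)
B ztop 0.0272 ((556.4679565429688, 211.6514129638672), (35.862548828125, 53.81363296508789), 28.23319435119629)
yellow [315.86666667 212.03333333] 30 [0.4741 0.296  0.0872]
yellow [318.51515152 240.57575758] 33 [0.411  0.2973 0.0863]
base ((441.4208679199219, 290.17529296875), (278.3984680175781, 103.89005279541016), 85.0317611694336) 451
```

View pics/crop1.png

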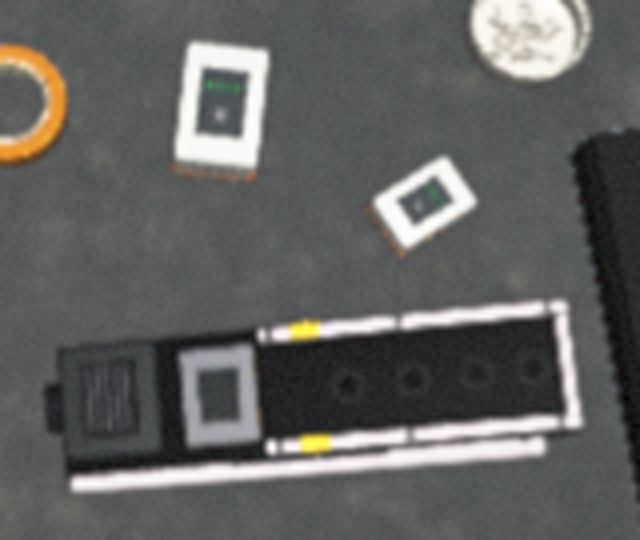

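Candidates: A (295,156), 75×50×38 mm; B (345,180), only 54×36×27 mm. The crop confirms A as the battery, with B as the small look-alike. Next is the sled's axis; at the same time I start moving towards A.

```bash
cat >> h.py <<'E'
def sled(z):
    im,d=z["im"],z["d"]; P=cloud(d,z["K"],z["D"],z["T"]); s=np.s_[190:265,235:405]; Q=P[s]; g=im[s].min(-1)
    hsv=cv2.cvtColor(im,cv2.COLOR_BGR2HSV)[s]
    ye=(hsv[...,0]>20)&(hsv[...,0]<35)&(hsv[...,1]>120)&(hsv[...,2]>120)
    n,l,st,c=cv2.connectedComponentsWithStats(ye.astype(np.uint8))
    Y=[np.median(Q[l==k],0).round(4) for k in range(1,n) if st[k,4]>8]
    r=(g>140)&(Q[...,2]>.07)&(Q[...,2]<.118)&(Q[...,1]<.315)&(Q[...,1]>.168)
    L=[]
    for lo,hi in((.40,.43),(.455,.49)):
        q=Q[r&(Q[...,0]>lo)&(Q[...,0]<hi)]
        if len(q)<20: continue
        f=cv2.fitLine(q[:,:].astype(np.float32),cv2.DIST_HUBER,0,.001,.001).ravel()
        v=f[:3]*-np.sign(f[1]); t=(.2-f[4])/v[1]; L.append((v.round(4),(f[3:]+t*v).round(4),len(q)))
    return Y,L
E
python3 - <<'E'
from h import *
z=np.load("top0.npz"); Y,L=sled(z); print(Y); print(*L,sep="\n")
P=cloud(z["d"],z["K"],z["D"],z["T"]); Q=P[190:265,235:405]; g=z["im"][190:265,235:405].min(-1)
m=(g>120)&(Q[...,2]>.004)&(Q[...,2]<.02); t=Q[m]; print("base",cv2.minAreaRect((t[:,:2]*1000).astype(np.float32)))
z=np.load("scene0.npz"); P=cloud(z["d"],z["K"],z["D"],z["T"]); g=z["im"].min(-1)
m=(P[...,2]>.008)&(P[...,2]<.016)&(g>90)&(P[...,0]>.37)&(P[...,0]<.52)&(P[...,1]>.1)&(P[...,1]<.46); t=P[m]; print("base scene",cv2.minAreaRect((t[:,:2]*1000).astype(np.float32)),len(t))
e=np.array(manip.get_obs()["ee_pos"]); print(e)
E
```

```text
[array([0.4741, 0.296 , 0.0872]), array([0.411 , 0.2973, 0.0863])]
(array([-0.0039, -0.9881,  0.1537], dtype=float32), array([0.4111, 0.2   , 0.0993], dtype=float32), 242)
(array([-0.0033, -0.9913,  0.1312], dtype=float32), array([0.4728, 0.2   , 0.1001], dtype=float32), 197)
base ((415.3504333496094, 297.5603332519531), (143.30712890625, 253.85617065429688), 25.930028915405273)
base scene ((442.51470947265625, 296.01190185546875), (286.3161926269531, 84.23509979248047), 89.39490509033203) 859
[0.24442698 0.49252637 0.40389778]
```

Emit:
play_rows --deltas '[0,0,0,-0.84,0,0,0,-0.84,0,0,0,-0.84,0.9,0.2,0.2,0,0.9,0.2,0.2,0,0.9,0.2,0.2,0,0.9,0.2,0.2,0,0.9,0.2,0.2,0,0.9,0.2,0.2,0,0.9,0.2,0.2,0,0.9,0.2,0.2,0,0.9,0.2,0.2,0]' --gripper 1

```text
time_s: 1.3
ee_pos: [0.5494, 0.3578, 0.3317]
orientation: [[0.981, -0.196, -0.001], [-0.196, -0.981, -0.001], [-0.001, 0.001, -1.0]]
wrist_force: [0.1, 0.4, 0.8]
width: 1.0
gripper_force: 0.0
```

Emit:
play_rows --deltas '[0.65,0.12,0,0,0.65,0.12,0,0,0.65,0.13,0,0,0,0,0.8,0,0,0,0.8,0,0,0,0.8,0,0,0,0.4,0,0,0,0,0]'

```text
time_s: 2.1
ee_pos: [0.6208, 0.3282, 0.2165]
orientation: [[0.981, -0.196, -0.006], [-0.196, -0.981, -0.004], [-0.006, 0.005, -1.0]]
wrist_force: [0.2, 0.2, -0.3]
width: 0.997
gripper_force: 0.0
```

```bash
python3 - <<'E'
from h import *
o=manip.get_obs(); print(o["ee_pos"],o["wrist_force"])
im,d,K,D,T=grab("scene"); cv2.imwrite("pics/pre.png",cv2.resize(im[140:260,190:330],None,fx=4,fy=4))
E
```

```text
[0.62075736 0.32820279 0.21650155] [ 0.2117909   0.22520497 -0.26086105]
```

View pics/pre.png

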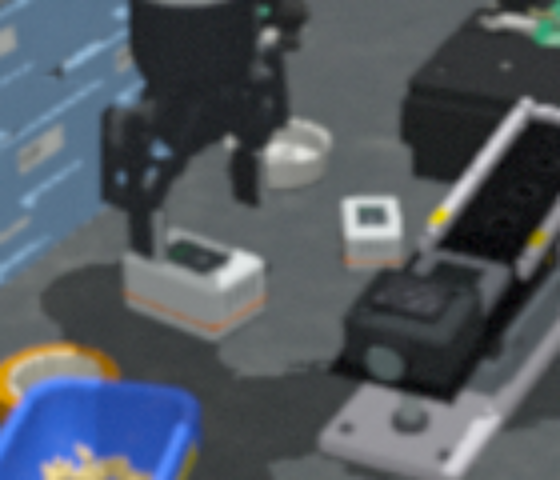

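The fingers straddle the pack on its 50 mm width (crop 145,240 and 250,190). I'll descend and grip.

Emit:
play_rows --deltas '[0.05,0,0.4,0,0,0,0.39,0,0,0,0,0]'

```text
time_s: 2.45
ee_pos: [0.6234, 0.3283, 0.1883]
orientation: [[0.981, -0.196, -0.002], [-0.196, -0.981, -0.001], [-0.002, 0.001, -1.0]]
wrist_force: [-0.5, -0.3, -0.2]
width: 1.0
gripper_force: 0.0
```

Emit:
play_rows --deltas '[0,0,0,0,0,0,0,0,0,0,0,0,0,0,0,0,0,0,0,0,0,0,0,0]' --gripper 0.0 --force 30

```text
time_s: 3.05
ee_pos: [0.6242, 0.3289, 0.1909]
orientation: [[0.981, -0.195, 0.003], [-0.195, -0.981, 0.002], [0.002, -0.002, -1.0]]
wrist_force: [-0.6, 1.1, 7.2]
width: 0.576
gripper_force: 34.0
```

Emit:
play_rows --deltas '[0,0,-0.3,0,0,0,-0.8,0,0,0,-0.9,0,0,0,-0.9,0,0,0,-0.85,0,0,0,0,0,0,0,0,0,0,0,0,0,0,0,0,0]'

```text
time_s: 3.95
ee_pos: [0.6234, 0.3283, 0.3367]
orientation: [[0.981, -0.196, -0.004], [-0.196, -0.981, -0.002], [-0.003, 0.003, -1.0]]
wrist_force: [0.4, 0.4, -4.8]
width: 0.578
gripper_force: 32.9
```

```bash
python3 - <<'E'
from h import *
o=manip.get_obs(); print(o)
im,d,K,D,T=grab("scene"); cv2.imwrite("pics/lift.png",cv2.resize(im[100:260,190:390],None,fx=3,fy=3))
E
```

```text
{'time_s': 3.95, 'q': array([ 7.05492328e-01,  5.93620273e-01,  4.57608413e-01, -6.11752886e-04,
       -1.43923089e+00,  6.68343566e-01]), 'qvel': array([ 0.00040353, -0.00087205,  0.00977864,  0.00508372,  0.00201875,
       -0.0012041 ]), 'effort': array([-3.01208383e-03, -5.99417675e+01,  2.55689013e+01,  5.99172458e+00,
       -1.83003367e-02,  1.57069672e-05]), 'ee_pos': array([0.62343493, 0.32832997, 0.33668188]), 'orientation': array([[ 0.98064384, -0.19576358, -0.00377824],
       [-0.19577337, -0.98064618, -0.00242138],
       [-0.0032311 ,  0.00311419, -0.99998993]]), 'wrist_force': array([ 0.37217004,  0.37176262, -4.81952773]), 'moment': array([-0.01251523, -0.05461567, -0.01522297]), 'gripper_force': 32.886709570884705, 'width': 0.5777033206672397}
```

View pics/lift.png

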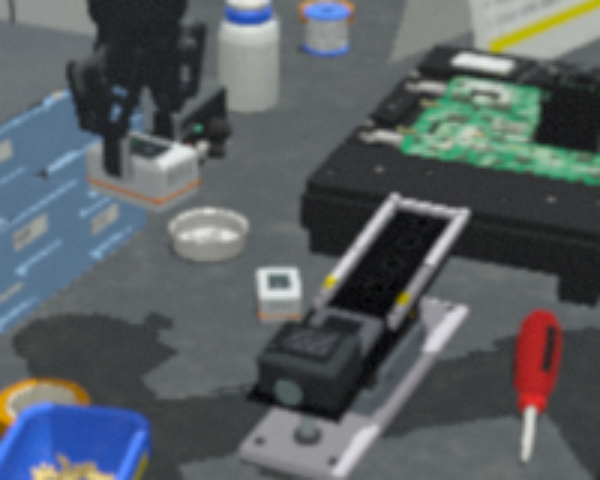

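Emit:
play_rows --deltas '[0,0,0,1,0,0,0,1,0,0,0,1,0,0,0,1,0,0,0,1,0,0,0,1,0,0,0,1,0,0,0,1,0,0,0,1,0,0,0,1,0,0,0,1,0,0,0,1]'

```text
time_s: 5.2
ee_pos: [0.6237, 0.3285, 0.338]
orientation: [[0.113, -0.994, -0.002], [-0.994, -0.113, -0.001], [0.001, 0.002, -1.0]]
wrist_force: [-0.3, 0.2, -3.8]
width: 0.575
gripper_force: 32.9
```

Emit:
play_rows --deltas '[0,0,0,0.6,0,0,0,0.55,0.3,0.5,0,0,0.3,0.75,0,0,0.3,0.8,0,0,0.3,0.8,0,0,0.3,0.8,0,0,0.3,0.6,0,0,0.06,0.28,0,0,0,0,0,0,0,0,0,0]'

```text
time_s: 6.3
ee_pos: [0.4427, 0.255, 0.3391]
orientation: [[-0.003, -1.0, 0.001], [-1.0, 0.003, 0.0], [-0.0, -0.001, -1.0]]
wrist_force: [0.9, 0.7, -3.4]
width: 0.574
gripper_force: 33.2
```

Emit:
play_rows --deltas '[0,0.01,0.5,0,0,0,0.5,0,0,0,0.2,0,0,0,0,0,0,0,0,0]'

```text
time_s: 6.8
ee_pos: [0.4426, 0.255, 0.2916]
orientation: [[-0.003, -1.0, 0.001], [-1.0, 0.003, 0.0], [-0.0, -0.001, -1.0]]
wrist_force: [0.5, -0.6, -3.2]
width: 0.579
gripper_force: 33.1
```

```bash
python3 - <<'E'
from h import *
F=[]
for i in range(4):
    im,d,K,D,T=grab("top"); o=manip.get_obs(); F.append(o["wrist_force"])
print(np.round(F,2),o["ee_pos"])
np.savez("t1.npz",im=im,d=d,K=K,D=D,T=T); print(sled(np.load("t1.npz")))
im2=grab("scene")[0]
c=np.vstack([cv2.resize(im[180:260,240:400],(640,320)),cv2.resize(im2[150:260,240:400],(640,280))[:280]]); cv2.imwrite("pics/low.png",c)
E
```

```text
[[-0.45  0.69 -2.58]
 [-0.   -0.17 -2.67]
 [-0.11 -0.57 -3.48]
 [-0.31 -0.44 -4.04]] [0.44219838 0.25490103 0.29196288]
([], [])
```

View pics/low.png

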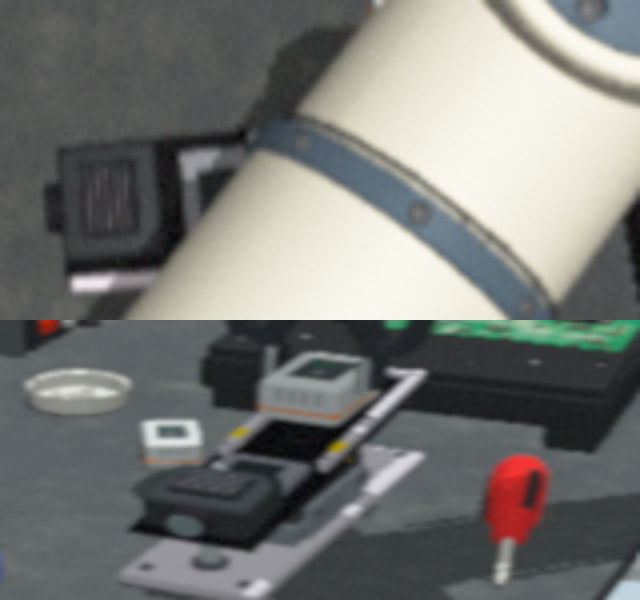

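The battery hangs over the channel, centred between the rails (crop 315,385). I'll lower it gently.

Emit:
play_rows --deltas '[0,0,0.15,0,0,0,0.15,0,0,0,0.1,0,0,0,0,0,0,0,0,0]'

```text
time_s: 7.55
ee_pos: [0.4419, 0.2546, 0.2751]
orientation: [[-0.003, -1.0, -0.0], [-1.0, 0.003, -0.0], [0.0, 0.0, -1.0]]
wrist_force: [-0.1, -0.5, -1.3]
width: 0.577
gripper_force: 33.5
```

Emit:
play_rows --deltas '[0,0,0.08,0,0,0,0.06,0,0,0,0,0,0,0,0,0,0,0,0,0]'

```text
time_s: 8.05
ee_pos: [0.442, 0.2546, 0.2696]
orientation: [[-0.003, -1.0, 0.0], [-1.0, 0.003, -0.0], [0.0, -0.0, -1.0]]
wrist_force: [0.9, -1.6, -0.3]
width: 0.578
gripper_force: 33.5
```

```bash
python3 - <<'E'
from h import *
F=[]
for i in range(6):
    im,d,K,D,T=grab("scene"); o=manip.get_obs(); F.append(o["wrist_force"])
print(np.mean(F,0).round(2),o["ee_pos"])
cv2.imwrite("pics/low2.png",cv2.resize(im[140:260,250:370],(800,600)))
E
```

```text
[ 0.99 -1.81 -1.07] [0.4419778  0.25467284 0.26959514]
```

View pics/low2.png

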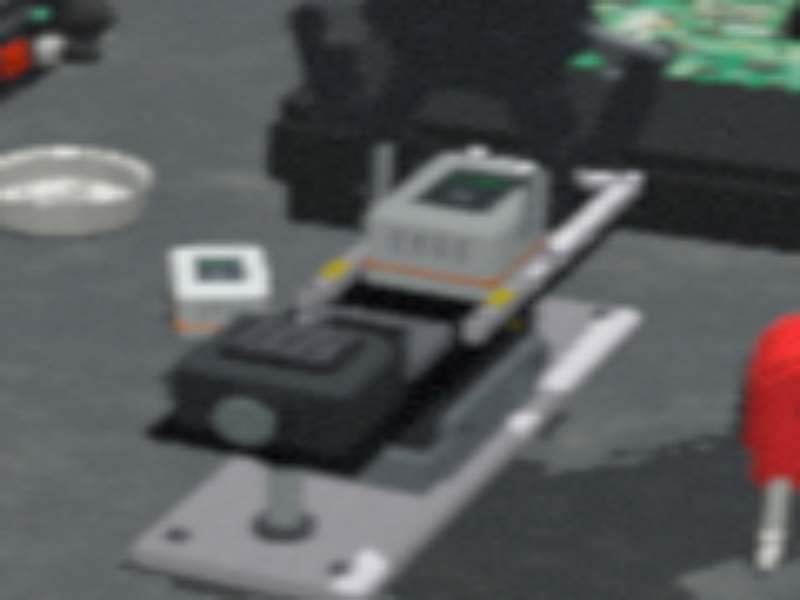

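The sled is nearly level and the battery sits between its rails. The wrist unloading (about 2.4 of 3.5 N) suggests balance near x≈50 mm, so I'll shift 8 mm outward, settle and release.

Emit:
play_rows --deltas '[0.07,0,0,0,0.07,0,0,0,0.06,0,0.02,0,0,0,0.02,0,0,0,0,0,0,0,0,0,0,0,0,0]'

```text
time_s: 9.05
ee_pos: [0.4419, 0.2466, 0.2679]
orientation: [[-0.003, -1.0, 0.0], [-1.0, 0.003, -0.0], [0.0, -0.0, -1.0]]
wrist_force: [0.4, -0.6, 0.0]
width: 0.578
gripper_force: 33.6
```

Emit:
play_rows --deltas '[0,0,0,0,0,0,0,0,0,0,0,0,0,0,0,0,0,0,0,0]' --gripper 1

```text
time_s: 9.55
ee_pos: [0.4419, 0.2467, 0.2679]
orientation: [[-0.003, -1.0, 0.0], [-1.0, 0.003, 0.0], [-0.0, -0.0, -1.0]]
wrist_force: [0.1, -0.2, 0.2]
width: 1.005
gripper_force: 0.0
```

Emit:
play_rows --deltas '[0,0,-0.5,0,0,0,-0.8,0,0,0,-0.8,0,0,0,-0.5,0,0,0,0,0,0,0,0,0,0,0,0,0,0,0,0,0,0,0,0,0,0,0,0,0]'

```text
time_s: 10.55
ee_pos: [0.4419, 0.2466, 0.3714]
orientation: [[-0.003, -1.0, -0.001], [-1.0, 0.003, -0.001], [0.001, 0.001, -1.0]]
wrist_force: [-1.0, -0.5, 0.5]
width: 1.001
gripper_force: 0.0
```

```bash
python3 - <<'E'
from h import *
import time
o=manip.get_obs(); print(o["time_s"],o["ee_pos"],o["wrist_force"])
im,d,K,D,T=grab("scene"); P=cloud(d,K,D,T); np.savez("s2.npz",im=im,d=d,K=K,D=D,T=T)
s=(P[...,0]>.40)&(P[...,0]<.49)&(P[...,1]>.1)&(P[...,1]<.46)&(P[...,2]>.1)
hh=[(round(y,3),np.percentile(P[...,2][s&(abs(P[...,1]-y)<.004)],90).round(4)) for y in np.arange(.16,.45,.012) if (s&(abs(P[...,1]-y)<.004)).sum()>5]
print(hh)
cv2.imwrite("pics/rel.png",cv2.resize(im[140:260,250:370],(800,600)))
E
```

```text
10.55 [0.44187759 0.24663757 0.37143587] [-0.99186643 -0.50691663  0.46039192]
[(np.float64(0.22), np.float64(0.1205)), (np.float64(0.232), np.float64(0.2828)), (np.float64(0.244), np.float64(0.362)), (np.float64(0.256), np.float64(0.3219)), (np.float64(0.268), np.float64(0.476)), (np.float64(0.28), np.float64(0.4872)), (np.float64(0.292), np.float64(0.5058)), (np.float64(0.388), np.float64(0.1024)), (np.float64(0.4), np.float64(0.1058)), (np.float64(0.412), np.float64(0.1055)), (np.float64(0.424), np.float64(0.1033))]
```

View pics/rel.png

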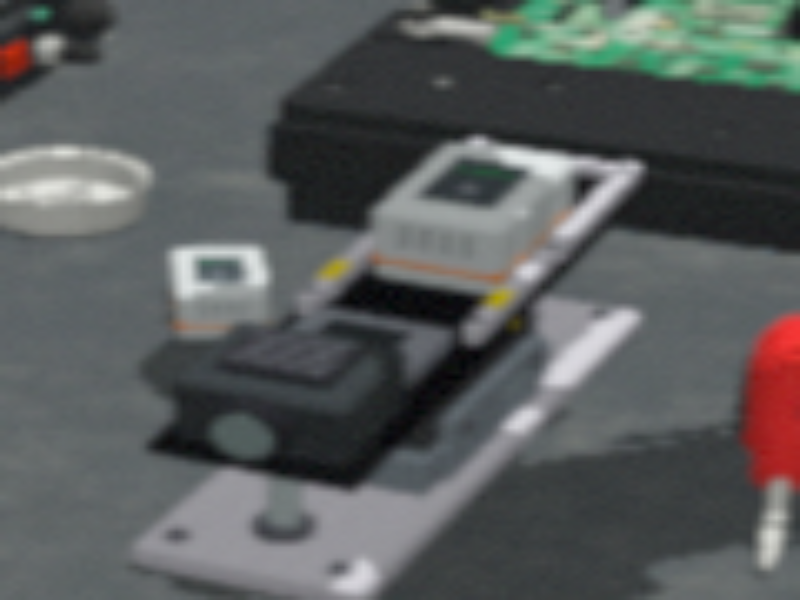

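The battery is released and lies flat in the channel, and the sled still leans camera end down (head at crop 290,400). Now I measure the lean over time.

```bash
cat >> h.py <<'E'
def meas():
    im,d,K,D,T=grab("scene"); P=cloud(d,K,D,T); z=P[...,2]; g=im.min(-1)
    bx=(P[...,0]>.405)&(P[...,0]<.48)&(z>.085)&(z<.145)
    def plane(m):
        q=P[m]
        for _ in range(6):
            A=np.c_[q[:,:2],np.ones(len(q))]; c=np.linalg.lstsq(A,q[:,2],rcond=None)[0]; r=q[:,2]-A@c; q=q[abs(r)<max(.0012,1.5*np.median(abs(r)))]
        return c,q
    # battery top: light or display pixels above rails
    mb=bx&(P[...,1]>.15)&(P[...,1]<.30)
    zt=np.percentile(z[mb],95); 
    res={}
    n=cv2.erode(((mb)&(z>.098)).astype(np.uint8),np.ones((2,2)))>0
    c,q=plane(mb&(z>np.percentile(z[n],50)-.004) if n.sum() else mb)
    hb=q.mean(0); ext=(q[:,1].min().round(4),q[:,1].max().round(4),q[:,0].min().round(4),q[:,0].max().round(4))
    mh=bx&(P[...,1]>.385)&(P[...,1]<.43); ch,qh=plane(mh&(z>np.percentile(z[mh],60)-.006)); hh=qh.mean(0)
    sl=(hb[2]-hh[2])/(hh[1]-hb[1])
    return manip.get_obs()["time_s"],round(sl,4),round(-c[1],4),round(-ch[1],4),hb.round(4),hh.round(4),ext,len(q),len(qh)
E
python3 - <<'E'
from h import *
for i in range(6): print(*meas())
E
```

```text
10.65 0.1029 0.0703 0.1258 [0.4392 0.2524 0.1167] [0.4381 0.4162 0.0998] (np.float64(0.2126), np.float64(0.2899), np.float64(0.4158), np.float64(0.4642)) 211 111
10.7 0.1039 0.0545 0.1109 [0.4389 0.2503 0.1171] [0.4344 0.4128 0.1002] (np.float64(0.2121), np.float64(0.2896), np.float64(0.4144), np.float64(0.4638)) 202 94
10.75 0.0998 0.082 0.1419 [0.4394 0.2514 0.1168] [0.4355 0.4127 0.1007] (np.float64(0.2135), np.float64(0.2881), np.float64(0.4155), np.float64(0.4642)) 221 115
10.8 0.1043 0.0774 0.1378 [0.4396 0.2517 0.1169] [0.4351 0.4156 0.0998] (np.float64(0.2148), np.float64(0.2884), np.float64(0.415), np.float64(0.464)) 194 98
10.85 0.1012 0.0684 0.1588 [0.4398 0.252  0.1168] [0.4377 0.4149 0.1003] (np.float64(0.2129), np.float64(0.2881), np.float64(0.4157), np.float64(0.4645)) 209 125
10.9 0.1054 0.0738 0.1109 [0.4395 0.2517 0.1168] [0.437  0.4142 0.0996] (np.float64(0.2132), np.float64(0.2875), np.float64(0.4148), np.float64(0.4645)) 209 100
```

```bash
cat >> h.py <<'E'
def lean(z):
    P=cloud(z["d"],z["K"],z["D"],z["T"]); g=z["im"].min(-1); out=[]
    m=(g>140)&(P[...,0]>.40)&(P[...,0]<.425)&(P[...,2]>.065)&(P[...,2]<.115)&(P[...,1]<.322)&(P[...,1]>.15)
    q=P[m].astype(np.float32); f=cv2.fitLine(q,cv2.DIST_HUBER,0,.001,.001).ravel(); out+=[round(float(-f[2]/f[1]),4),len(q)]
    # raw head: horizontal-top points
    h=(P[...,0]>.41)&(P[...,0]<.475)&(P[...,1]>.38)&(P[...,1]<.44)&(P[...,2]>.07); q=P[h]; 
    for y in(.39,.40,.41,.42): out.append(np.percentile(q[abs(q[:,1]-y)<.004][:,2],80).round(4))
    return out
def shot():
    im,d,K,D,T=grab("scene"); return dict(im=im,d=d,K=K,D=D,T=T)
E
python3 - <<'E'
from h import *
print(lean(np.load("scene0.npz"))); print(lean(np.load("s2.npz")))
for i in range(3): print(lean(shot()))
E
```

```text
[0.1243, 141, np.float64(0.0974), np.float64(0.0992), np.float64(0.0975), np.float64(0.0961)]
[0.053, 108, np.float64(0.1023), np.float64(0.1049), np.float64(0.1046), np.float64(0.1028)]
[0.0725, 112, np.float64(0.1025), np.float64(0.1051), np.float64(0.1039), np.float64(0.1022)]
[0.0754, 115, np.float64(0.102), np.float64(0.105), np.float64(0.1048), np.float64(0.1025)]
[-0.0178, 119, np.float64(0.1023), np.float64(0.105), np.float64(0.1042), np.float64(0.1021)]
```

The head has risen about 6 mm from its rest height, so the sled floats at about 0.075 rad, camera down. The battery must go about 8 mm to +x. I'll nudge it from the camera side with shut fingers.

Emit:
play_rows --deltas '[-0.5,0,0,0,-0.5,0,0,0,-0.46,0,0,0,0,0,0.5,0,0,0,0.8,0,0,0,0.8,0,0,0,0.49,0,0,0,0,0,0,0,0,0]' --gripper 0 --force 20

```text
time_s: 11.95
ee_pos: [0.4423, 0.3061, 0.2687]
orientation: [[-0.002, -1.0, 0.0], [-1.0, 0.002, -0.0], [0.0, -0.0, -1.0]]
wrist_force: [0.3, -0.2, 1.2]
width: 0.0
gripper_force: 0.0
```

```bash
python3 - <<'E'
from h import *
o=manip.get_obs(); print(o["time_s"],o["ee_pos"],o["wrist_force"])
s=shot(); print(lean(s)); cv2.imwrite("pics/push.png",cv2.resize(s["im"][140:260,250:370],(800,600)))
E
```

```text
11.95 [0.44230501 0.3060892  0.26870586] [ 0.27551343 -0.24168247  1.23895102]
[0.0126, 154, np.float64(0.4508), np.float64(0.105), np.float64(0.1045), np.float64(0.1029)]
```

View pics/push.png

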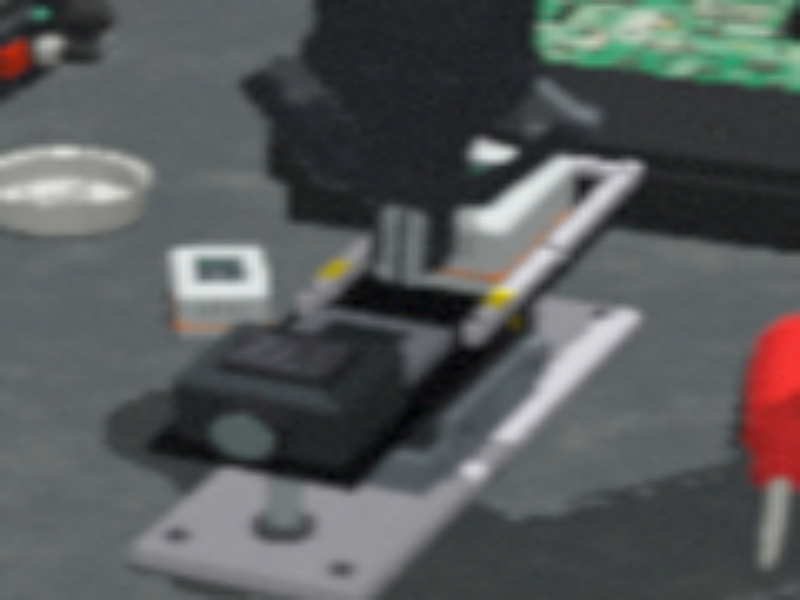

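The shut fingers (crop 400,245) stand in the channel behind the battery, clear of it. Pushing slowly.

Emit:
play_rows --deltas '[0.08,0,0,0,0.08,0,0,0,0.07,0,0,0,0.07,0,0,0,0.06,0,0,0,0.06,0,0,0,0,0,0,0,0,0,0,0]'

```text
time_s: 12.8
ee_pos: [0.442, 0.2883, 0.2685]
orientation: [[-0.003, -1.0, 0.0], [-1.0, 0.003, 0.0], [-0.0, -0.0, -1.0]]
wrist_force: [-1.5, 1.0, 1.3]
width: -0.001
gripper_force: 0.6
```

Emit:
play_rows --deltas '[-0.08,0,0,0,-0.15,0,0,0,-0.15,0,0,0,0,0,0,0,0,0,0,0,0,0,0,0,0,0,0,0,0,0,0,0,0,0,0,0,0,0,0,0,0,0,0,0]'

```text
time_s: 13.9
ee_pos: [0.4421, 0.3034, 0.2683]
orientation: [[-0.003, -1.0, 0.0], [-1.0, 0.003, 0.0], [-0.0, -0.0, -1.0]]
wrist_force: [-1.0, -0.4, 0.2]
width: 0.0
gripper_force: 0.0
```

```bash
python3 - <<'E'
from h import *
for i in range(4): print(lean(shot())[3:])
print(manip.get_obs()["time_s"])
E
```

```text
[np.float64(0.1069), np.float64(0.1061), np.float64(0.1048)]
[np.float64(0.1065), np.float64(0.105), np.float64(0.1036)]
[np.float64(0.1062), np.float64(0.1053), np.float64(0.1034)]
[np.float64(0.106), np.float64(0.1055), np.float64(0.1039)]
14.1
```

Emit:
play_rows --deltas '[0.15,0,0,0,0.12,0,0,0,0.06,0,0,0,0.06,0,0,0,0.05,0,0,0,0.05,0,0,0,0.04,0,0,0,0,0,0,0,0,0,0,0]'

```text
time_s: 15.0
ee_pos: [0.442, 0.2822, 0.2683]
orientation: [[-0.003, -1.0, -0.0], [-1.0, 0.003, -0.0], [0.0, 0.0, -1.0]]
wrist_force: [-0.3, 0.6, -0.2]
width: -0.0
gripper_force: 0.4
```

Emit:
play_rows --deltas '[-0.08,0,0,0,-0.15,0,0,0,-0.15,0,0,0,0,0,0,0,0,0,0,0,0,0,0,0,0,0,0,0,0,0,0,0,0,0,0,0,0,0,0,0,0,0,0,0]'

```text
time_s: 16.1
ee_pos: [0.442, 0.2974, 0.2683]
orientation: [[-0.003, -1.0, -0.0], [-1.0, 0.003, -0.0], [0.0, 0.0, -1.0]]
wrist_force: [-0.5, -0.2, 0.2]
width: 0.0
gripper_force: 0.0
```

```bash
python3 - <<'E'
from h import *
for i in range(4): print(lean(shot())[3:])
print(manip.get_obs()["time_s"])
E
```

```text
[np.float64(0.1157), np.float64(0.1158), np.float64(0.1137)]
[np.float64(0.116), np.float64(0.1157), np.float64(0.1132)]
[np.float64(0.1162), np.float64(0.116), np.float64(0.1129)]
[np.float64(0.1157), np.float64(0.1158), np.float64(0.1128)]
16.3
```

Head is now at about 0.116 m against about 0.1145 for level, so it is near level. I'll withdraw the arm and measure from both cameras.

Emit:
play_rows --deltas '[0,0,-0.4,0,0,0,-0.8,0,0,0,-0.9,0,0,0,-0.9,0,-0.9,0,0,0,-0.9,0,0,0,-0.9,0,0,0,-0.9,0,0,0,-0.9,0,0,0,-0.5,0,0,0,0,0,0,0]'

```text
time_s: 17.4
ee_pos: [0.4422, 0.4999, 0.3864]
orientation: [[-0.001, -1.0, -0.001], [-1.0, 0.001, -0.002], [0.002, 0.001, -1.0]]
wrist_force: [0.2, 0.1, 0.3]
width: 0.0
gripper_force: 0.0
```

```bash
cat > fin.py <<'E'
from h import *
def grid(P,ok,ys,w,lo,hi):
    r=[]
    for y in ys:
        m=ok&(abs(P[...,1]-y)<w)&(P[...,0]>lo)&(P[...,0]<hi); r.append((round(float(y),3),int(m.sum()),round(float(np.median(P[...,2][m])),4) if m.sum()>3 else None))
    return r
Z=[]
for n in("top","scene"):
    S=[grab(n) for _ in range(5)]; im=S[0][0]; K,D,T=S[0][2:]
    d=np.median([s[1] for s in S],0); P=cloud(d,K,D,T); np.savez(f"{n}F.npz",im=im,d=d,K=K,D=D,T=T)
    ok=(P[...,2]>.1)&(P[...,2]<.135)
    q=P[ok&(P[...,0]>.40)&(P[...,0]<.485)&(P[...,1]>.17)&(P[...,1]<.30)]
    print(n,"bat",np.median(q,0).round(4),cv2.minAreaRect((q[:,:2]*1000).astype(np.float32)),len(q))
    print(" bat z",grid(P,ok,[.215,.23,.245,.26,.275],.006,.425,.46)); print(" head z",grid(P,ok,[.39,.4,.41,.42],.005,.43,.455))
    if n=="top":
        print(sled(np.load("topF.npz")))
        z0=np.load("top0.npz"); P0=cloud(z0["d"],z0["K"],z0["D"],z0["T"])
        print(" head0",grid(P0,P0[...,2]>.08,[.39,.4,.41,.42],.005,.43,.455))
        print(" bench z",np.median(P[...,2][(P[...,0]>.5)&(P[...,0]<.55)&(P[...,1]>.25)&(P[...,1]<.4)]))
print(manip.get_obs()["time_s"])
cv2.imwrite("pics/fin.png",np.vstack([cv2.resize(np.load("topF.npz")["im"][185:265,240:400],(560,280)),cv2.resize(im[150:262,250:362],(560,320))]))
E
python3 fin.py
```

```text
top bat [0.4388 0.2351 0.1134] ((439.90997314453125, 233.58746337890625), (50.42076110839844, 76.22401428222656), 0.5455381870269775) 862
 bat z [(0.215, 89, 0.113), (0.23, 94, 0.1138), (0.245, 90, 0.114), (0.26, 95, 0.1142), (0.275, 33, 0.1109)]
 head z [(0.39, 57, 0.1157), (0.4, 57, 0.1167), (0.41, 58, 0.1166), (0.42, 53, 0.1133)]
([array([0.4738, 0.2932, 0.0866]), array([0.4121, 0.2948, 0.0869])], [(array([-0.1568, -0.8989, -0.4092], dtype=float32), array([0.4125, 0.2   , 0.0856], dtype=float32), 441), (array([-0.0308, -0.9992,  0.0258], dtype=float32), array([0.4693, 0.2   , 0.0903], dtype=float32), 343)])
 head0 [(0.39, 51, 0.0985), (0.4, 56, 0.0999), (0.41, 52, 0.0988), (0.42, 53, 0.0967)]
 bench z 0.00022458245522816167
scene bat [0.4366 0.2489 0.1113] ((439.127685546875, 236.71759033203125), (73.96533203125, 48.12461471557617), 89.56359100341797) 380
 bat z [(0.215, 30, 0.1114), (0.23, 33, 0.1121), (0.245, 32, 0.1124), (0.26, 32, 0.1126), (0.275, 73, 0.107)]
 head z [(0.39, 15, 0.1153), (0.4, 24, 0.1157), (0.41, 29, 0.1154), (0.42, 45, 0.112)]
17.9
```

View pics/fin.png

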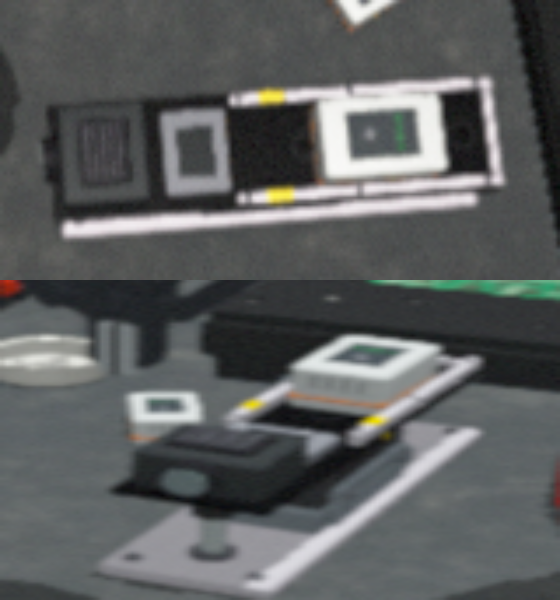

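The last picture shows the battery flat and square between the rails (top crop 380,137), the sled on its saddle with the yellow marks at its middle (270,97 / 280,195), and both ends free. Top and scene views agree on a lean of about 0.018 rad, within 0.04, and the pivot has moved no more than 3 mm. Handing in.

```bash
python3 - <<'E'
from h import *
for i in range(4): print(lean(shot())[3:])
print(manip.hand_in())
E
```

```text
[np.float64(0.1159), np.float64(0.1161), np.float64(0.1132)]
[np.float64(0.1158), np.float64(0.1157), np.float64(0.1131)]
[np.float64(0.1157), np.float64(0.1156), np.float64(0.1132)]
[np.float64(0.1157), np.float64(0.1159), np.float64(0.1135)]
the job is handed in; nothing more can be done
None
```

I handed the job in at about 18 s: the battery lies flat in the channel and the sled floats on the saddle at about 0.018 rad lean (limit 0.04), at rest and clear of both rests; the hand-in returned no verdict.

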